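# Close and lock the cover of a microplate shaker

## Robot

A 7-joint arm with a two-finger parallel gripper is mounted at the origin on a cart in front of the work surface, level with it; the furniture and walls round the work are solid. World frame = base frame: x ahead of the robot, y to its left, z up, the work surface at z = 0. Lengths are in m, angles in rad, forces in N, time in s.
With the tool pointing down it reaches from about 0.4 to 0.75 m from the base axis. Payload 19.5 kg.
Tool frame: the origin (TCP) lies on the centre line of the jaws, within the pads' length; the fingertips stand 8 mm ahead of it and the grasp point (between the pads) lies 11 mm behind it; y points along the fingers, x is the direction in which the jaws open and shut, and the axes are right-handed (so a half turn about y gives the same grasp; the last joint's range is limited). The gripper opens to 85 mm and grips with 20 to 120 N. Pads are 22 mm wide; open, the fingers measure 114 mm over their backs; the gripper's body (76 mm by 85 mm) begins 54 mm behind the grasp point. The pads swing forward as they close: fully open they stand 13 mm farther back than shut.
Start: joints at [1.208, 0.707, -0.028, 1.485, 0.022, 0.951, -0.075], TCP at [0.181, -0.546, 0.239] pointing down, gripper open.
Joint ranges: [-2.71, 2.71], [-0.32, 2.16], [-1.57, 1.52], [0, 2.45], [-1.46, 4.6], [0, 2.02], [-2.83, 2.83]. Speed limits (rad/s): [1.89, 1.89, 2.57, 2.57, 3.01, 3.01, 3.01].

## Interface

Orientations are given as a unit quaternion [w, x, y, z].
In Python, from bench import * gives the robot as it stands.
- The arm moves only by the tool move_arm, never from a script. Its argument "motion" is a list of rows, each an object with "translation": the shift along the tool's x, y, z in mm, a list of three; "twist": the turn, a rotation vector about the tool's x, y, z in rad, a list of three. A call has 1 to 12 rows; each row is the pose to reach, as a shift and turn from the pose commanded when the call began, along the tool's axes at that moment; what a row does not reach only later rows make up. A row lasts 1/12 s, in which the tool goes at most 41.7 mm and 7.16 degrees, less where a joint would pass 70% of its speed; a pose out of reach is approached as far as the arm can. A call with a gripper value outside its range is refused whole. "gripper" is the opening, from 0 (shut) to 1 (fully open), set as the call begins (left out, the last holds). The fingers move at their own pace and stop on an object; the grip force is fixed at half the most. Time passes only in rows, so rows that repeat a pose let the fingers close. It gives the time, the measured TCP pose, the force and the opening at its end, in the units of the state.
- get_obs(): the state, without advancing time (a new reading comes with each control period).
- grab_frame(name): name is "scene" or "top" or "wrist"; returns a dict with "color" (400x640x3 uint8, red, green, blue), "z_map" (400x640 float32, m along the optical axis (not along the pixel's ray), 0 where there is no reading), "fov_y" (degrees; the focal length in pixels is half the picture's height over the tangent of half this angle, whatever the lens; pixels are square), "cx", "cy" (the principal point, pixels), "R" (3x3) and "t" (3): a world point X has camera coordinates R X + t. Camera axes: x right, y down, z forward; pixel columns grow to the right and rows downward; lengths in m; the calibration is good to about 2 mm. A picture is of the moment at which its call begins.
- job_done(): hands the job in, once; it reports no verdict.
Trained networks look in a picture, given as the dict that the camera call returned (one of the last four; its "shot" number tells which), for a name from the list of things; names that differ only in an ending like _2 or _b are one class to them, and where a whole thing is asked for, a point or a joint stands for the part that bears it (a point fixed in the world has none). Each returns a list of dicts, best first, with "confidence" (0 to 1); they miss things now and then, are a little off and sometimes report something else, mostly with a low value. They report only what shows in the picture. A call takes as long as a camera call.
- search_frame(picture, name): "bbox" ([left, top, right, bottom] in pixels, round what is visible of it).
- trace(picture, name): "mask" (400x640 bool, what is visible of it) and "bbox" ([left, top, right, bottom] in pixels, round what is visible of it).
The state is a dict: "t": time; "joint_pos": joint angles; "joint_velocities": joint speeds; "tau": joint torques, N m; "position": TCP position; "eef_rot": TCP orientation; "ft_force": force on the tool from outside, world axes, zero at the start; "moment": the same for the moment, N m; "grip_width": finger opening in m.
Only numpy, scipy, OpenCV 4.12 (cv2) and the standard library are available. Lean on these libraries where they do the work, as an engineer would, in place of code of your own. Each camera call takes 0.05 s, during which the arm holds its last target.

## Task

Push the sliding cover of the microplate shaker fully home over the plate with a fingertip. Then lock it: set a fingertip in the slot of each of the two round quarter-turn fasteners in turn and turn it as far as it goes, until its tongue stands across behind the cover. Leave everything that stands round the shaker where it is.

Things in the scene. Friction and masses are not known exactly. Their poses are not given: they have to be found in the camera images.
- shaker: white housing of the shaker, fixed, 250 x 370 x 60 mm (x, y, z of its own frame), origin under its middle on the work surface; its +x is the way the cover closes (away from the robot, up to 0.3 rad either way). Its deck is 60 mm up; the cover, its rails (12 mm high) and the two fasteners lie on the deck.
- cover (a joint): the aluminium cover plate, 120 mm long and 144 mm wide, its top 8.5 mm above the deck; the value is how far it stands open, m: 0 = home against its end stop, at most 0.080 (slid towards the robot, along the shaker's -x). Starts between 0.045 and 0.080. Steady friction of 2.5 N; it stays where it is left.
- cover_tab (a point): middle of the upright rear face of the cover's push tab, 78 mm above the work surface; the face looks to the robot (shaker's -x), is 80 mm wide and reaches up to 88 mm; behind it the tab slopes down as a ramp. The face is 15 mm ahead of the cover's rear edge. Axes as the shaker's. With the cover home it is at x = -4.5 mm, y = 0 of the shaker.
- cam_left (a joint): turn of the left fastener (at the shaker's +y side), rad: 0 = unlocked, tongue along the shaker's -x; grows as it turns counterclockwise seen from above, to the stop at 1.571 = locked, tongue along the shaker's -y, behind the cover's rear edge. Starts at 0 to 0.5. Friction 0.15 N m, no spring. The tongue cannot swing in while the cover is in its way.
- cam_right (a joint): turn of the right fastener (at the shaker's -y side), rad: 0 = unlocked, tongue along the shaker's -x; grows as it turns clockwise seen from above, to the stop at 1.571 = locked, tongue along the shaker's +y, behind the cover's rear edge. Starts at 0 to 0.5. Friction 0.15 N m, no spring. The tongue cannot swing in while the cover is in its way.
- slot_left (a point): middle of the slot's floor in the left fastener, on its axis, 69 mm above the work surface; x runs along the slot to the tongue's end, z up. Grey disc 92 mm across; straight slot through its middle, 32 mm wide, 16 mm deep, open at both ends, walls 86 mm long. Steel tongue 16 mm wide at the disc's foot, its end 75 mm from the axis. Push on the slot's walls off the axis, or twist fingers spread along the slot.
- slot_right (a point): middle of the slot's floor in the right fastener, on its axis, 69 mm above the work surface; x runs along the slot to the tongue's end, z up. Grey disc 92 mm across; straight slot through its middle, 32 mm wide, 16 mm deep, open at both ends, walls 86 mm long. Steel tongue 16 mm wide at the disc's foot, its end 75 mm from the axis. Push on the slot's walls off the axis, or twist fingers spread along the slot.
- cup: bystander: clear specimen cup with a wide screw lid, 72 mm across, 76 mm tall, at the shaker's +y side; origin under its middle
- bottle: bystander: squat white reagent bottle with a broad blue screw cap, 68 mm across, 138 mm tall, at the shaker's -y side; origin under its middle
- timer: bystander: bench timer with three buttons, 68 x 68 x 20 mm, in front of the shaker; origin under its middle
- marker: bystander: capped marker pen, 135 mm long, 17 mm thick, lying in front of the shaker; origin under its middle
- tape: bystander: roll of tape lying flat, 98 mm across, 25 mm high, to the left in front; origin under its middle

How it is judged:
On the way, in this order (a step that is already met when the one before it is completed fails the run):
1. the cover is home (within 4 mm) while neither fastener is locked (value of joint cover below 0.004 m and not (value of joint cam_left above 1.4 rad) and not (value of joint cam_right above 1.4 rad)), for 0.1 s.
2. one fastener is turned to its locked place with a fingertip in its slot (((value of joint cover below 0.004 m and value of joint cam_left above 1.4 rad and horizontal distance between the grasp point and slot_left below 0.05 m and z of the grasp point in the frame of slot_left below 0.033 m) or (value of joint cover below 0.004 m and value of joint cam_right above 1.4 rad and horizontal distance between the grasp point and slot_right below 0.05 m and z of the grasp point in the frame of slot_right below 0.033 m))), for 0.1 s.
3. the other fastener is turned to its locked place with a fingertip in its slot (((value of joint cover below 0.004 m and value of joint each of cam_left, cam_right above 1.4 rad and horizontal distance between the grasp point and slot_left below 0.05 m and z of the grasp point in the frame of slot_left below 0.033 m) or (value of joint cover below 0.004 m and value of joint each of cam_left, cam_right above 1.4 rad and horizontal distance between the grasp point and slot_right below 0.05 m and z of the grasp point in the frame of slot_right below 0.033 m))), for 0.1 s.
At the end, for the whole second after the job is handed in: the cover is home within 4 mm, both fasteners are turned to within 10 degrees of their stop (over 1.40 rad), and the cup, bottle, timer, marker and tape rest within 30 mm of where they stood (value of joint cover below 0.004 m and value of joint each of cam_left, cam_right above 1.4 rad and distance of each of cup, bottle, timer, marker, tape from where it was at the start of the episode below 0.03 m and linear speed of each of cup, bottle, timer, marker, tape below 0.02 m/s); the robot touches nothing.
It fails at once if the cup is lifted, carried or knocked away (more than 30 mm) (distance of cup from where it was at the start of the episode above 0.03 m).
It fails at once if the bottle is lifted, carried or knocked away (more than 30 mm) (distance of bottle from where it was at the start of the episode above 0.03 m).
It fails at once if the timer is lifted, carried or knocked away (more than 30 mm) (distance of timer from where it was at the start of the episode above 0.03 m).
It fails at once if the marker is lifted, carried or knocked away (more than 30 mm) (distance of marker from where it was at the start of the episode above 0.03 m).
It fails at once if the tape is lifted, carried or knocked away (more than 30 mm) (distance of tape from where it was at the start of the episode above 0.03 m).
It also fails if it takes over 54 s, if anything falls off the work surface, if the arm or the gripper's body presses on something with over 40 N, if the wrist force passes 120 N, or if a joint passes its speed limit or range.

## Working session

There is one attempt and no reset: what is moved stays moved. The work goes in short steps, Python scripts to look and compute and a tool call to move; the robot and the scene stay as the last step left them, time stands still between calls to the robot, and variables do not carry over. Pictures are saved under pics/ and viewed, and the job is handed in when it is done.

Besides the shell and the picture viewer there is one more tool, called after ">>>" as a command line: name --argument value ..., lists and objects as JSON in quotes. move_arm: Moves the arm, as the interface text tells. Its arguments: {"type":"object","properties":{"motion":{"type":"array","items":{"type":"object","properties":{"translation":{"type":"array","items":{"type":"number"}},"twist":{"type":"array","items":{"type":"number"}}}}},"gripper":{"type":"number"}},"required":["motion"]}

```bash
mkdir -p pics; cat > h.py <<'E'
from bench import *
import numpy as np, cv2
def save(p,n): cv2.imwrite('pics/'+n+'.png',p['color'][:,:,::-1])
def pts(p):
    z=p['z_map']; f=200/np.tan(np.radians(p['fov_y']/2))
    v,u=np.mgrid[0:400,0:640]
    c=np.stack([(u-p['cx'])/f*z,(v-p['cy'])/f*z,z],-1)
    return (c-np.array(p['t']))@np.array(p['R'])   # R^T(c-t)
def proj(p,X):
    f=200/np.tan(np.radians(p['fov_y']/2)); c=np.array(p['R'])@np.array(X)+np.array(p['t'])
    return c[0]/c[2]*f+p['cx'],c[1]/c[2]*f+p['cy']
E
python3 - <<'E'
from h import *
s=get_obs();print({k:np.round(v,3) for k,v in s.items()})
for n in ['top','scene']:
    p=grab_frame(n);save(p,n+'0');P=pts(p)
    print(n,p['fov_y'],np.round(p['R'],3).tolist(),np.round(p['t'],3))
    for k in ['shaker','cover','cover_tab','cam_left','cam_right','cup','bottle','timer','marker','tape']:
        for r in trace(p,k)[:2]:
            m=r['mask']&(p['z_map']>0); print(k,round(r['confidence'],2),np.round(r['bbox']),np.round(np.median(P[m],0),3) if m.any() else None)
E
```

```text
{'t': np.float64(0.0), 'joint_pos': array([ 1.208,  0.707, -0.028,  1.485,  0.022,  0.951, -0.076]), 'joint_velocities': array([ 0.   , -0.002,  0.002, -0.001, -0.   ,  0.001, -0.001]), 'tau': array([-0.0000e+00, -8.8322e+01,  1.2340e+00, -2.3617e+01,  1.7000e-02,
        7.0000e-03, -0.0000e+00]), 'position': array([ 0.181, -0.545,  0.239]), 'eef_rot': array([ 0.574, -0.573,  0.414, -0.413]), 'ft_force': array([-0.008,  0.816,  0.368]), 'moment': array([-0.011,  0.004,  0.031]), 'grip_width': np.float64(0.085)}
top 44.43656676331842 [[-0.023, -0.999, -0.033], [-0.985, 0.029, -0.17], [0.171, 0.029, -0.985]] [0.173 0.529 1.098]
shaker 0.96 [282. 101. 457. 238.] [0.61  0.053 0.061]
cover 0.87 [331. 146. 401. 205.] [0.589 0.062 0.069]
cover_tab 0.92 [330. 143. 403. 210.] [0.589 0.062 0.069]
cover_tab 0.17 [293. 146. 333. 196.] [0.618 0.184 0.078]
cam_left 0.83 [293. 144. 334. 198.] [0.618 0.185 0.08 ]
cam_right 0.56 [402. 170. 444. 219.] [ 0.551 -0.059  0.08 ]
cup 0.55 [244. 141. 281. 178.] [0.641 0.302 0.074]
bottle 0.88 [446. 188. 485. 224.] [ 0.503 -0.142  0.106]
timer 0.95 [301. 218
[... 371 characters left out ...]
 0.61 [224. 213. 256. 249.] [0.631 0.313 0.073]
cover 0.75 [291. 163. 359. 211.] [0.583 0.07  0.068]
cover_tab 0.7 [295. 164. 357. 208.] [0.585 0.068 0.068]
cam_left 0.55 [264. 185. 306. 220.] [0.614 0.183 0.078]
cam_right 0.72 [345. 153. 380. 187.] [ 0.548 -0.054  0.076]
cup 0.83 [221. 212. 256. 251.] [0.631 0.312 0.073]
bottle 0.71 [381. 133. 409. 180.] [ 0.499 -0.137  0.092]
bottle 0.44 [313. 236. 345. 264.] [0.458 0.189 0.017]
timer 0.73 [313. 235. 345. 264.] [0.458 0.188 0.017]
timer 0.68 [350. 213. 400. 228.] [0.439 0.034 0.012]
marker 0.53 [350. 214. 401. 225.] [0.432 0.024 0.012]
marker 0.15 [257. 186. 305. 217.] [0.614 0.183 0.078]
tape 0.94 [243. 322. 293. 374.] [0.387 0.458 0.023]
```

```bash
python3 - <<'E'
from h import *
p=grab_frame('top');P=pts(p)
cv2.imwrite('pics/crop.png',cv2.resize(p['color'][80:280,180:500,::-1],None,fx=2.5,fy=2.5,interpolation=cv2.INTER_CUBIC))
H=P[:,:,2]
ok=p['z_map']>0
def rect(m):
    m=cv2.morphologyEx(m.astype(np.uint8),cv2.MORPH_OPEN,np.ones((3,3)))
    n,l,st,c=cv2.connectedComponentsWithStats(m)
    for i in np.argsort(-st[1:,4])[:4]+1:
        q=P[l==i][:,:2].astype(np.float32); print(len(q),np.round(cv2.minAreaRect(q),3) if 0 else [np.round(x,4) for x in cv2.minAreaRect(q)],'mean',q.mean(0))
print('shaker');t=trace(p,'shaker')[0]['mask']
rect(ok&(H>.05)&(H<.1)&(P[:,:,0]>.4)&(P[:,:,1]>-.1)&(P[:,:,1]<.255))
for k in ['cam_left','cam_right']:
    m=trace(p,k)[0]['mask']&ok
    b=trace(p,k)[0]['bbox']
    w=np.zeros_like(m);w[int(b[1])-3:int(b[3])+4,int(b[0])-3:int(b[2])+4]=1
    print(k);rect(w&ok&(H>.0825)&(H<.1)&m)
    print(np.histogram(H[m],bins=np.arange(.056,.1,.002)))
print('cover');m=trace(p,'cover')[0]['mask']&ok;rect(m)
rect(m&(H>.08))
E
```

```text
shaker
14179 [array([0.6193, 0.0549]), array([0.3705, 0.2523]), np.float64(74.9045)] mean [0.608207   0.06749269]
1991 [array([0.8939, 0.0194]), array([0.2355, 0.1171]), np.float64(88.4643)] mean [0.8734829  0.03520006]
756 [array([0.8776, 0.223 ]), array([0.0469, 0.131 ]), np.float64(78.9003)] mean [0.86741084 0.22437543]
640 [array([1.0204, 0.0149]), array([0.008 , 0.2283]), np.float64(0.0798)] mean [1.020235   0.00459703]
cam_left
33 [array([0.6032, 0.2149]), array([0.0234, 0.0123]), np.float64(87.88)] mean [0.60405487 0.21487184]
33 [array([0.6235, 0.149 ]), array([0.0116, 0.0149]), np.float64(88.7965)] mean [0.62403584 0.14852917]
30 [array([0.627 , 0.2117]), array([0.0093, 0.0169]), np.float64(83.3961)] mean [0.6260109  0.21204409]
28 [array([0.5898, 0.2048]), array([0.0116, 0.0146]), np.float64(88.1777)] mean [0.5904922  0.20510955]
(array([  1,   2,   3,   9,  78, 188, 198, 110,  27,   5,  11,  17,  93,
       206, 229, 112,  24,   2,   0,   0,   0]), array([0.056, 0.058, 0.06 , 0.062, 0.064, 0.066, 0.068, 0.07 , 0.072,
       0.074, 0.076, 0.078, 0.08 , 0.082, 0.084, 0.086, 
[... 309 characters left out ...]
 array([0.01  , 0.0141]), np.float64(82.0289)] mean [ 0.5708502  -0.09941921]
9 [array([ 0.5345, -0.026 ]), array([0.0048, 0.005 ]), np.float64(84.0383)] mean [ 0.534329   -0.02610927]
(array([  3,   5,  10,  16,  76, 184, 233, 106,  30,   7,   5,  22,  75,
       222, 242, 147,  25,   2,   0,   0,   0]), array([0.056, 0.058, 0.06 , 0.062, 0.064, 0.066, 0.068, 0.07 , 0.072,
       0.074, 0.076, 0.078, 0.08 , 0.082, 0.084, 0.086, 0.088, 0.09 ,
       0.092, 0.094, 0.096, 0.098]))
cover
3134 [array([0.593 , 0.0615]), array([0.1449, 0.1286]), np.float64(73.3242)] mean [0.58892304 0.06257977]
269 [array([0.5563, 0.0715]), array([0.0795, 0.0201]), np.float64(76.1897)] mean [0.5550759  0.07166106]
```

View pics/crop.png

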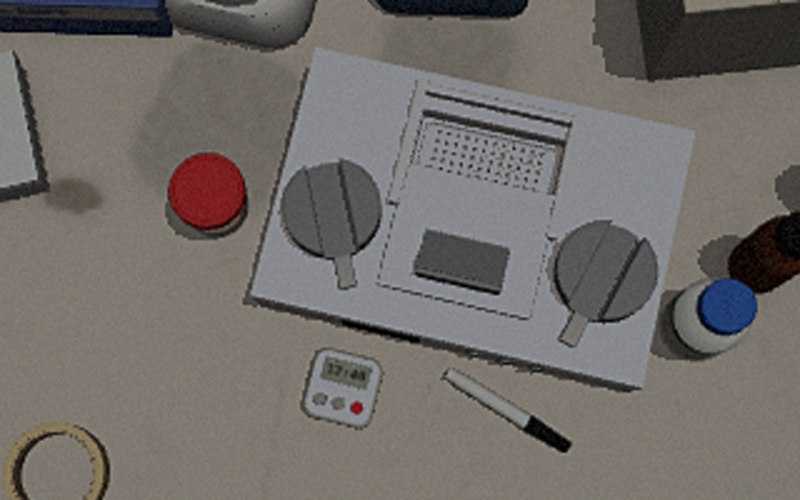

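The top view shows the cover half open at about (470,250), the left disc at (332,210), the right disc at (607,272), with their tongues pointing at the robot. The cup is at left, the bottle at right, and the timer and marker in front. Next I'll fit the geometry precisely.

```bash
cat >> h.py <<'E'
from scipy.spatial.transform import Rotation as Rn
yaw=np.radians(74.9045-90); C0=np.array([.6193,.0549])
ex=np.array([np.cos(yaw),np.sin(yaw)]); ey=np.array([-np.sin(yaw),np.cos(yaw)])
def toS(q): q=np.asarray(q)[...,:2]-C0; return np.stack([q@ex,q@ey],-1)
def toW(s): s=np.asarray(s); return C0+s[...,0:1]*ex+s[...,1:2]*ey
def Rt(s=None):
    s=s or get_obs(); q=s['eef_rot']; return Rn.from_quat([q[1],q[2],q[3],q[0]])
def cams(p):
    P=pts(p);H=P[:,:,2];ok=p['z_map']>0
    for k in ['cam_left','cam_right']:
        r=trace(p,k)
        if not r: print(k,'none');continue
        m=r[0]['mask']&ok
        m=cv2.erode(m.astype(np.uint8),np.ones((3,3)))>0
        top=P[m&(H>.078)&(H<.095)]
        S=toS(top)
        c=(S.max(0)+S.min(0))/2
        print(k,round(r[0]['confidence'],2),'center S',c.round(4),'ext',(np.ptp(S,axis=0)).round(4),'W',toW(c).round(4))
        allS=toS(P[m]); d=np.linalg.norm(allS-c,axis=1)
        fl=allS[(d<.043)&(H[m]<.075)]
        u,s,vt=np.linalg.svd(fl-fl.mean(0)); a=np.arctan2(*vt[0][::-1]);
        tg=allS[d>.055]
        print('  slot dir S',np.round(np.degrees(a),1),'mod180; floor mean',fl.mean(0).round(4),s.round(3),'tongue',tg.mean(0).round(3) if len(tg) else None,len(tg), 'ang', np.degrees(np.arctan2(*(tg.mean(0)-c)[::-1])).round(1) if len(tg) else None)
def tab(p):
    P=pts(p);H=P[:,:,2];ok=p['z_map']>0
    S=toS(P);m=ok&(H>.076)&(H<.1)&(abs(S[...,1])<.06)&(abs(S[...,0])<.12)
    q=S[m];print('tab xmin pctl',np.percentile(q[:,0],[1,5,50,95]).round(4),'y',np.percentile(q[:,1],[2,98]).round(4),'zmax',np.percentile(H[m],95).round(4),len(q))
E
python3 - <<'E'
from h import *
for n in ['top','scene']:
    p=grab_frame(n);print(n);cams(p);tab(p)
s=get_obs();print(Rt(s).as_matrix().round(3),s['t'])
P=pts(grab_frame('top'))
for n,c in dict(cup=(.641,.302),bottle=(.503,-.142),timer=(.462,.183),marker=(.434,.023)).items(): print(n,toS(c).round(3))
print('yaw',yaw)
E
```

```text
top
cam_left 0.64 center S [-0.0324  0.127 ] ext [0.0875 0.0865] W [0.6211 0.186 ]
  slot dir S -153.8 mod180; floor mean [-0.0333  0.1277] [0.508 0.194] tongue [-0.089  0.101] 33 ang -155.2
cam_right 0.98 center S [-0.0333 -0.1287] ext [0.0859 0.0868] W [ 0.5536 -0.0607]
  slot dir S 165.4 mod180; floor mean [-0.033  -0.1294] [0.53  0.199] tongue [-0.093 -0.111] 18 ang 163.7
tab xmin pctl [-0.0744 -0.0742 -0.0611 -0.0446] y [-0.0387  0.038 ] zmax 0.0887 440
scene
cam_left 0.9 center S [-0.0331  0.131 ] ext [0.0885 0.0875] W [0.6214 0.19  ]
  slot dir S -174.6 mod180; floor mean [-0.0363  0.1268] [0.417 0.297] tongue [-0.09   0.103] 23 ang -153.7
cam_right none
tab xmin pctl [-0.0751 -0.0741 -0.0678 -0.0475] y [-0.0386  0.0393] zmax 0.0881 242
[[ 0.315  0.     0.949]
 [-0.949  0.     0.315]
 [-0.    -1.     0.   ]] 1.75
cup [-0.043  0.244]
bottle [-0.061 -0.22 ]
timer [-0.185  0.083]
marker [-0.171 -0.079]
yaw -0.26346617723480403
```

>>> move_arm --gripper 0 --motion '[{"translation":[-158,0,304],"twist":[0,0.585,0]},{"translation":[-158,0,304],"twist":[0,0.585,0]},{"translation":[-158,0,304],"twist":[0,0.585,0]},{"translation":[-158,0,304],"twist":[0,0.585,0]},{"translation":[-158,0,304],"twist":[0,0.585,0]},{"translation":[-158,0,304],"twist":[0,0.585,0]},{"translation":[-158,0,304],"twist":[0,0.585,0]},{"translation":[-158,0,304],"twist":[0,0.585,0]},{"translation":[-496,39,509],"twist":[0,0.585,0]},{"translation":[-496,39,509],"twist":[0,0.585,0]},{"translation":[-496,39,509],"twist":[0,0.585,0]},{"translation":[-496,39,509],"twist":[0,0.585,0]}]'

```text
t: 2.8
position: [0.4525, -0.1433, 0.2232]
eef_rot: [-0.43, 0.43, -0.561, 0.562]
ft_force: [0.9, -1.4, -0.1]
grip_width: -0.0001
```

```bash
cat >> h.py <<'E'
def go(S,z,head_deg=None,s=None):
    """print tool-axis shift (mm) and twist y to reach S (x,y shaker), z; heading of tool x in shaker deg"""
    s=s or get_obs();R=Rt(s).as_matrix();W=toW(np.array(S))
    d=np.array([*W,z])-s['position']; h=np.degrees(np.arctan2(R[1,0],R[0,0])-yaw)
    tw=None
    if head_deg is not None: tw=-np.radians((head_deg-h+90)%180-90)
    print('t',round(float(s['t']),2),'S',toS(s['position']).round(4),'z',s['position'][2].round(4),'headS',h.round(1),'tool down',R[:,1].round(3),'F',s['ft_force'].round(1),'M',s['moment'].round(2),'j',s['joint_pos'].round(2),'w',s['grip_width'].round(4))
    print('  shift mm',(R.T@d*1000).round(1),'twist y',tw)
E
python3 -c "
from h import *
go((-.115,0),.081,-90)"
```

```text
Traceback (most recent call last):
  File "h.py", line 45, in go
    print('t',round(float(s['t']),2),'S',toS(s['position']).round(4),'z',s['position'][2].round(4),'headS',h.round(1),'tool down',R[:,1].round(3),'F',s['ft_force'].round(1),'M',s['moment'].round(2),'j',s['joint_pos'].round(2),'w',s['grip_width'].round(4))
                                                                                                                                                                                                                                      ^^^^^^^^^^^^^^^^^^^^^
AttributeError: 'float' object has no attribute 'round'
```

```bash
sed -i "s/s\['grip_width'\].round(4)/round(float(s['grip_width']),4)/; s/s\['position'\]\[2\].round(4)/round(float(s['position'][2]),4)/" h.py
python3 -c "
from h import *
go((-.115,0),.081,-90)"
```

```text
t 2.8 S [-0.1095 -0.2348] z 0.2232 headS -90.1 tool down [ 0.  0. -1.] F [ 0.9 -1.4 -0.1] M [-0.01 -0.14 -0.02] j [ 0.11  0.6   0.23  1.87 -0.2   0.7  -1.38] w -0.0001
  shift mm [-234.8  142.2   -5.8] twist y -0.0008845557540184125
```

>>> move_arm --motion '[{"translation":[-235,20,-6],"twist":[0,0,0]},{"translation":[-235,20,-6],"twist":[0,0,0]},{"translation":[-235,20,-6],"twist":[0,0,0]},{"translation":[-235,20,-6],"twist":[0,0,0]},{"translation":[-235,20,-6],"twist":[0,0,0]},{"translation":[-235,20,-6],"twist":[0,0,0]},{"translation":[-235,60,-6],"twist":[0,0,0]},{"translation":[-235,100,-6],"twist":[0,0,0]},{"translation":[-235,130,-6],"twist":[0,0,0]},{"translation":[-235,140,-6],"twist":[0,0,0]},{"translation":[-235,140,-6],"twist":[0,0,0]}]'

```text
t: 3.72
position: [0.5072, 0.0829, 0.0818]
eef_rot: [0.429, -0.431, 0.562, -0.561]
ft_force: [0.4, 0.0, 0.3]
grip_width: 0.0002
```

```bash
python3 -c "
from h import *
go((-.0045-.011,0),.081,-90)
p=grab_frame('scene');cv2.imwrite('pics/pre.png',cv2.resize(p['color'][80:280,180:500,::-1],None,fx=2.5,fy=2.5))"
```

```text
t 3.72 S [-0.1155 -0.0021] z 0.0818 headS -90.1 tool down [-0.003 -0.    -1.   ] F [0.4 0.  0.3] M [-0.02 -0.01  0.01] j [-0.32  0.88  0.18  1.86 -0.34  0.43 -1.73] w 0.0002
  shift mm [ -2.2   0.5 100. ] twist y -0.0010223502344484715
```

View pics/pre.png

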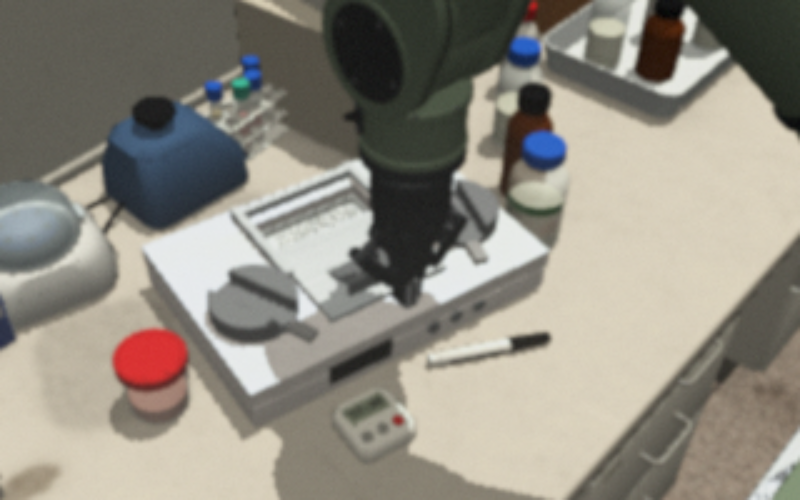

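The shut fingertips (405,290) stand behind the tab; pushing now.

>>> move_arm --motion '[{"translation":[-2,1,14],"twist":[0,0,0]},{"translation":[-2,1,24],"twist":[0,0,0]},{"translation":[-2,1,32],"twist":[0,0,0]},{"translation":[-2,1,40],"twist":[0,0,0]},{"translation":[-2,1,48],"twist":[0,0,0]},{"translation":[-2,1,56],"twist":[0,0,0]},{"translation":[-2,1,64],"twist":[0,0,0]},{"translation":[-2,1,72],"twist":[0,0,0]},{"translation":[-2,1,80],"twist":[0,0,0]},{"translation":[-2,1,88],"twist":[0,0,0]},{"translation":[-2,1,93],"twist":[0,0,0]},{"translation":[-2,1,96],"twist":[0,0,0]}]'

```text
t: 4.77
position: [0.602, 0.06, 0.0841]
eef_rot: [-0.43, 0.429, -0.561, 0.562]
ft_force: [-2.4, 0.7, 1.7]
grip_width: -0.0
```

```bash
python3 -c "
from h import *
go((-.0045-.011,0),.081,-90)"
```

```text
t 4.77 S [-0.018   0.0005] z 0.0841 headS -90.0 tool down [ 0.002  0.    -1.   ] F [-2.4  0.7  1.7] M [0.19 0.51 0.01] j [-0.26  0.97  0.22  1.53 -0.3   0.67 -1.73] w -0.0
  shift mm [0.5 3.1 2.5] twist y -0.0008007831010657944
```

>>> move_arm --motion '[{"translation":[0,2,2],"twist":[0,0,0]},{"translation":[0,2,4],"twist":[0,0,0]},{"translation":[0,2,5],"twist":[0,0,0]},{"translation":[0,2,5],"twist":[0,0,0]}]'

```text
t: 5.1
position: [0.6042, 0.0594, 0.0804]
eef_rot: [0.429, -0.431, 0.563, -0.56]
ft_force: [-14.7, 3.9, 10.2]
grip_width: -0.0
```

```bash
python3 -c "
from h import *
go((-.0045-.011,0),.081,-90)"
```

```text
t 5.1 S [-0.0158  0.0004] z 0.0804 headS -90.0 tool down [-0.004  0.001 -1.   ] F [-14.7   3.9  10.2] M [ 0.63  3.03 -0.04] j [-0.25  0.98  0.22  1.51 -0.3   0.68 -1.73] w -0.0
  shift mm [ 0.4 -0.6  0.3] twist y -0.0004009163523308706
```

>>> move_arm --gripper 0.6 --motion '[{"translation":[0,0,-12],"twist":[0,0,0]},{"translation":[0,-30,-17],"twist":[0,0,0]},{"translation":[0,-60,-17],"twist":[0,0.12,0]},{"translation":[-40,-60,-17],"twist":[0,0.24,0]},{"translation":[-80,-60,-17],"twist":[0,0.36,0]},{"translation":[-120,-60,-17],"twist":[0,0.48,0]},{"translation":[-128,-60,-17],"twist":[0,0.6,0]},{"translation":[-128,-60,-17],"twist":[0,0.72,0]},{"translation":[-128,-60,-17],"twist":[0,0.84,0]},{"translation":[-128,-60,-17],"twist":[0,0.96,0]},{"translation":[-128,-60,-17],"twist":[0,1.08,0]},{"translation":[-128,-60,-17],"twist":[0,1.134,0]}]'

```text
t: 6.1
position: [0.6232, 0.1867, 0.1409]
eef_rot: [0.059, -0.058, 0.705, -0.705]
ft_force: [-0.1, -0.7, 0.7]
grip_width: 0.0514
```

```bash
python3 -c "
from h import *
go((-.033,.128),.081,-155)
p=grab_frame('top');cams(p);tab(p)
p2=grab_frame('scene')
p3=grab_frame('wrist')
a=cv2.resize(p['color'][80:280,180:500],None,fx=1.25,fy=1.25); b=cv2.resize(p2['color'][80:280,180:500],None,fx=1.25,fy=1.25)
im=np.vstack([np.hstack([a,b]),cv2.resize(p3['color'],(800,500))[:340]]);cv2.imwrite('pics/l1.png',im[:,:,::-1])"
```

```text
t 6.1 S [-0.0306  0.1283] z 0.1409 headS -155.4 tool down [ 0.001  0.001 -1.   ] F [-0.1 -0.7  0.7] M [ 0.02  0.05 -0.03] j [-0.6   1.03  0.67  1.3  -0.67  1.03 -2.81] w 0.0514
  shift mm [ 2.4 59.9 -0.8] twist y -0.007757512361441468
cam_left 0.69 center S [-0.0306  0.0936] ext [0.061  0.0192] W [0.6141 0.1532]
  slot dir S -146.2 mod180; floor mean [-0.0559  0.1003] [0.021 0.016] tongue None 0 ang None
cam_right 0.91 center S [-0.0323 -0.1282] ext [0.0832 0.0871] W [ 0.5547 -0.0605]
  slot dir S 164.8 mod180; floor mean [-0.0324 -0.1292] [0.539 0.201] tongue [-0.091 -0.113] 20 ang 165.1
tab xmin pctl [-0.0057 -0.0052  0.0075  0.0239] y [-0.0387  0.0378] zmax 0.0887 432
```

View pics/l1.png

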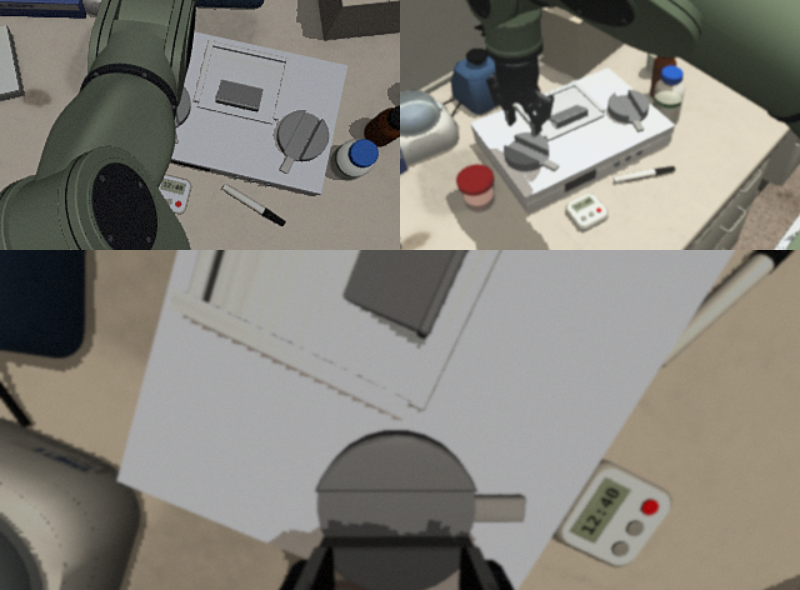

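>>> move_arm --motion '[{"translation":[2,15,-1],"twist":[0,-0.05,0]},{"translation":[2,30,-1],"twist":[0,-0.05,0]},{"translation":[2,38,-1],"twist":[0,-0.05,0]},{"translation":[2,45,-1],"twist":[0,-0.05,0]},{"translation":[2,52,-1],"twist":[0,-0.05,0]},{"translation":[2,58,-1],"twist":[0,-0.05,0]},{"translation":[2,58,-1],"twist":[0,-0.05,0]}]'

```text
t: 6.93
position: [0.6206, 0.1873, 0.0814]
eef_rot: [-0.078, 0.079, -0.703, 0.703]
ft_force: [0.4, -1.1, -0.0]
grip_width: 0.0513
```

```bash
python3 -c "
from h import *
go((-.033,.128),.082,-155)
p2=grab_frame('scene')
p3=grab_frame('wrist')
b=cv2.resize(p2['color'][120:245,220:420],(800,500))[100:400]
im=np.vstack([b,cv2.resize(p3['color'],(480,300)).repeat(1,0) if 0 else cv2.copyMakeBorder(cv2.resize(p3['color'],(480,300)),0,0,0,320,0)]);cv2.imwrite('pics/l2.png',im[:,:,::-1])"
```

```text
t 6.93 S [-0.0333  0.1282] z 0.0814 headS -152.1 tool down [-0.001 -0.    -1.   ] F [ 0.4 -1.1 -0. ] M [ 0.   -0.07 -0.03] j [-0.59  1.1   0.61  1.35 -0.71  0.91 -2.72] w 0.0513
  shift mm [-0.1 -0.6  0.3] twist y 0.049757301622232
```

View pics/l2.png

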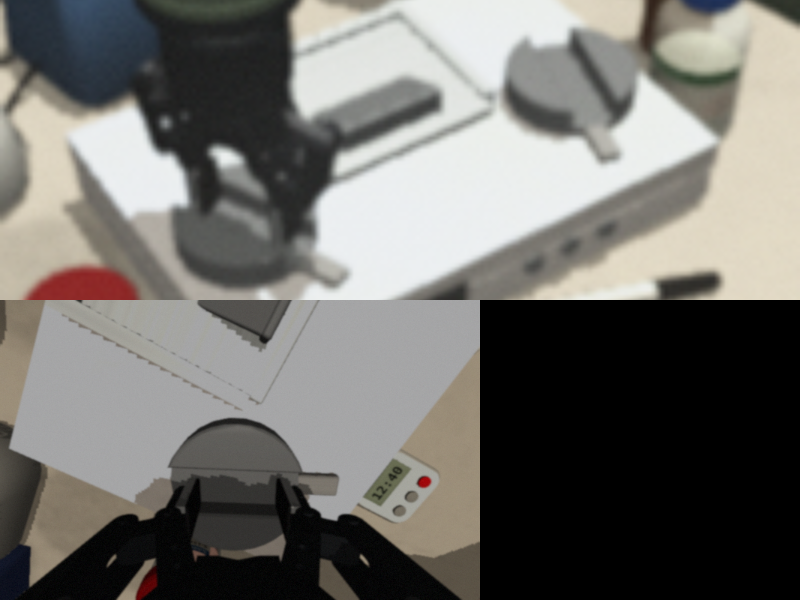

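>>> move_arm --motion '[{"translation":[0,3,0],"twist":[0,-0.1,0]},{"translation":[0,3,0],"twist":[0,-0.2,0]},{"translation":[0,3,0],"twist":[0,-0.3,0]},{"translation":[0,3,0],"twist":[0,-0.4,0]},{"translation":[0,3,0],"twist":[0,-0.5,0]},{"translation":[0,3,0],"twist":[0,-0.6,0]},{"translation":[0,3,0],"twist":[0,-0.7,0]},{"translation":[0,3,0],"twist":[0,-0.8,0]},{"translation":[0,3,0],"twist":[0,-0.9,0]},{"translation":[0,3,0],"twist":[0,-1.0,0]},{"translation":[0,3,0],"twist":[0,-1.1,0]},{"translation":[0,3,0],"twist":[0,-1.2,0]}]'

```text
t: 8.03
position: [0.6223, 0.1855, 0.08]
eef_rot: [-0.463, 0.462, -0.533, 0.536]
ft_force: [7.2, -8.6, -3.4]
grip_width: 0.0513
```

```bash
python3 -c "
from h import *
go((-.033,.128),.08,-80)
p2=grab_frame('scene')
p3=grab_frame('wrist')
b=cv2.resize(p2['color'][120:245,220:420],(800,500))[100:400]
im=np.vstack([b,cv2.copyMakeBorder(cv2.resize(p3['color'],(480,300)),0,0,0,320,0)]);cv2.imwrite('pics/l3.png',im[:,:,::-1])"
```

```text
t 8.03 S [-0.0311  0.1268] z 0.08 headS -83.2 tool down [ 0.003 -0.002 -1.   ] F [ 7.2 -8.6 -3.4] M [-1.9  -1.66 -0.24] j [-0.47  1.04  0.31  1.35 -0.36  0.81 -1.77] w 0.0513
  shift mm [-1.4  0.  -1.7] twist y -0.055695287730533415
```

View pics/l3.png

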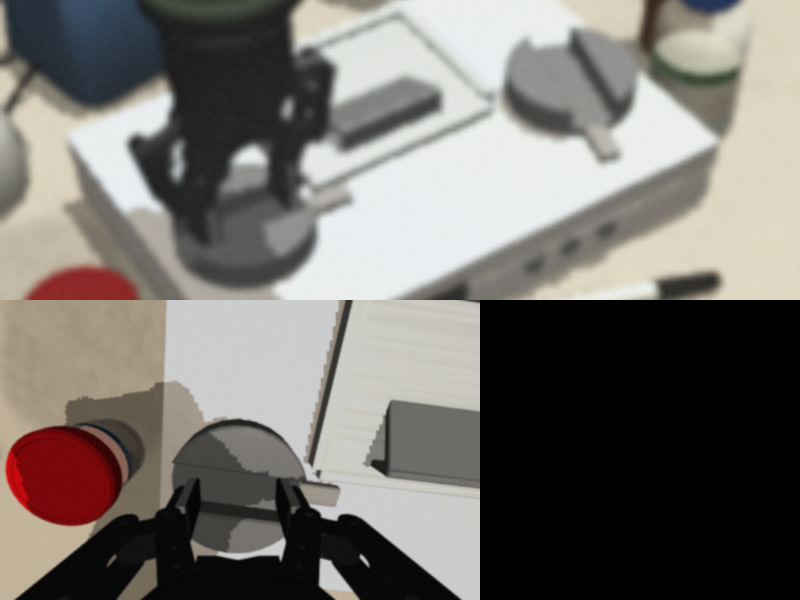

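>>> move_arm --motion '[{"translation":[0,0,0],"twist":[0,-0.05,0]},{"translation":[0,0,0],"twist":[0,-0.08,0]},{"translation":[0,0,0],"twist":[0,-0.08,0]},{"translation":[0,0,0],"twist":[0,-0.08,0]}]'

```text
t: 8.47
position: [0.623, 0.1859, 0.0802]
eef_rot: [-0.483, 0.481, -0.516, 0.519]
ft_force: [11.7, -3.9, -4.5]
grip_width: 0.0509
```

```bash
python3 -c "
from h import *
go((-.033,.128),.08,-90)
p3=grab_frame('wrist')
cv2.imwrite('pics/l4.png',p3['color'][:,:,::-1])"
```

```text
t 8.47 S [-0.0306  0.1275] z 0.0802 headS -78.9 tool down [ 0.005 -0.001 -1.   ] F [11.7 -3.9 -4.5] M [-1.17 -2.66 -0.93] j [-0.46  1.04  0.29  1.34 -0.34  0.8  -1.71] w 0.0509
  shift mm [-1.   0.2 -2.3] twist y 0.19335261140831322
```

View pics/l4.png

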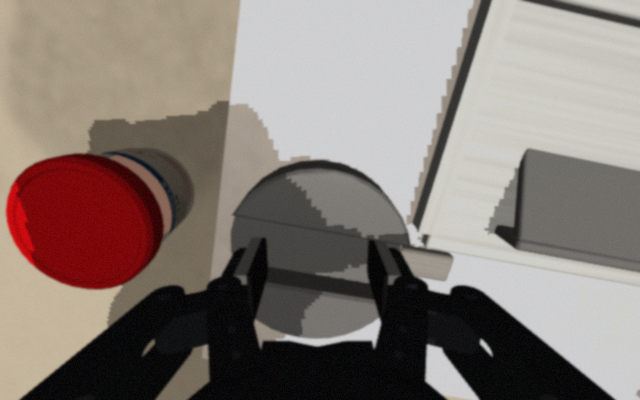

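>>> move_arm --motion '[{"translation":[-1,0,-2],"twist":[0,0.1,0]},{"translation":[-1,-20,-2],"twist":[0,0.1,0]},{"translation":[0,-60,-2],"twist":[0,0,0]},{"translation":[35,-62,-8],"twist":[0,-0.12,0]},{"translation":[70,-62,-15],"twist":[0,-0.24,0]},{"translation":[105,-62,-22],"twist":[0,-0.36,0]},{"translation":[140,-62,-29],"twist":[0,-0.48,0]},{"translation":[175,-62,-36],"twist":[0,-0.6,0]},{"translation":[210,-62,-43],"twist":[0,-0.72,0]},{"translation":[240,-62,-49],"twist":[0,-0.84,0]},{"translation":[251,-62,-52],"twist":[0,-0.96,0]},{"translation":[251,-62,-52],"twist":[0,-1.08,0]}]'

```text
t: 9.52
position: [0.5512, -0.0635, 0.142]
eef_rot: [-0.679, 0.68, -0.194, 0.195]
ft_force: [-0.2, -0.5, -0.3]
grip_width: 0.0509
```

```bash
python3 -c "
from h import *
p=grab_frame('top');cams(p);tab(p)
go((-.033,-.1285),.082,-17)
p2=grab_frame('scene')
p3=grab_frame('wrist')
a=cv2.resize(p['color'][80:280,180:500],None,fx=1.25,fy=1.25); b=cv2.resize(p2['color'][80:280,180:500],None,fx=1.25,fy=1.25)
im=np.vstack([np.hstack([a,b]),cv2.resize(p3['color'],(800,500))[:340]]);cv2.imwrite('pics/r1.png',im[:,:,::-1])"
```

```text
cam_left 0.67 center S [-0.0327  0.128 ] ext [0.0874 0.0834] W [0.621 0.187]
  slot dir S -90.0 mod180; floor mean [-0.0285  0.128 ] [0.516 0.183] tongue [-0.032  0.064] 40 ang -89.0
cam_right 0.81 center S [-0.0361 -0.1271] ext [0.0786 0.0864] W [ 0.5513 -0.0584]
  slot dir S -177.1 mod180; floor mean [-0.0542 -0.1163] [0.209 0.072] tongue [-0.093 -0.111] 17 ang 164.6
tab xmin pctl [-0.0056 -0.0052  0.0073  0.0231] y [-0.0386  0.0377] zmax 0.0891 419
t 9.67 S [-0.0351 -0.1281] z 0.1417 headS -17.1 tool down [ 0.001  0.    -1.   ] F [-1.1 -0.   0.6] M [0.01 0.02 0.02] j [ 0.08  0.81 -0.06  1.67  0.07  0.66 -0.58] w 0.0515
  shift mm [ 2.  59.7  0.2] twist y -0.002404909102279887
```

View pics/r1.png

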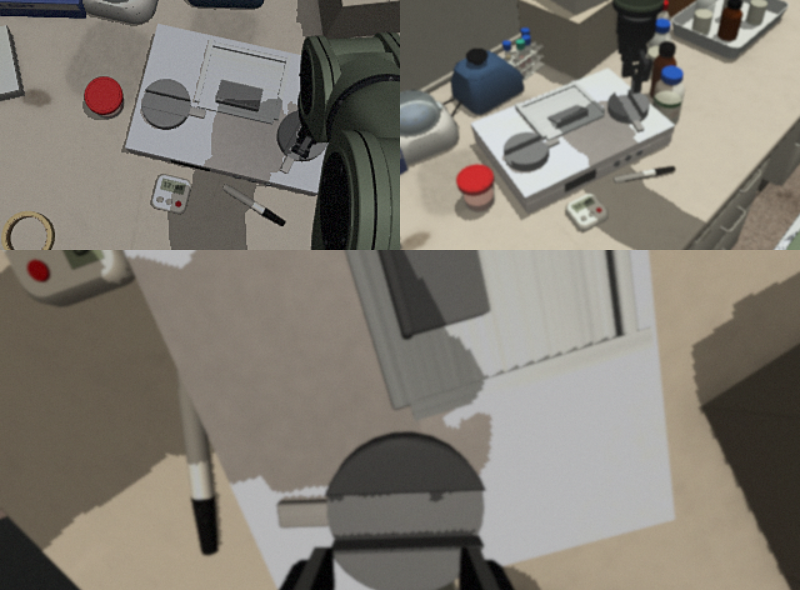

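Left is locked (slot at −90°) and the cover is home. The right slot is aligned with the fingers, so I descend.

>>> move_arm --motion '[{"translation":[2,15,0],"twist":[0,0,0]},{"translation":[2,30,0],"twist":[0,0,0]},{"translation":[2,38,0],"twist":[0,0,0]},{"translation":[2,45,0],"twist":[0,0,0]},{"translation":[2,52,0],"twist":[0,0,0]},{"translation":[2,58,0],"twist":[0,0,0]},{"translation":[2,61,0],"twist":[0,0,0]},{"translation":[2,61,0],"twist":[0,0,0]}]'

```text
t: 10.43
position: [0.5534, -0.0605, 0.0799]
eef_rot: [-0.68, 0.68, -0.195, 0.195]
ft_force: [-0.1, -1.1, -0.3]
grip_width: 0.051
```

```bash
python3 -c "
from h import *
go((-.033,-.1285),.08,-17)"
```

```text
t 10.43 S [-0.0336 -0.1286] z 0.0799 headS -16.9 tool down [-0.001  0.    -1.   ] F [-0.1 -1.1 -0.3] M [-0.04  0.02  0.03] j [ 0.08  0.91 -0.05  1.71  0.09  0.53 -0.59] w 0.051
  shift mm [ 0.5 -0.1  0.2] twist y 0.0009446467860709384
```

>>> move_arm --motion '[{"translation":[0,0,0],"twist":[0,0.115,0]},{"translation":[0,0,0],"twist":[0,0.23,0]},{"translation":[0,0,0],"twist":[0,0.345,0]},{"translation":[0,0,0],"twist":[0,0.46,0]},{"translation":[0,0,0],"twist":[0,0.575,0]},{"translation":[0,0,0],"twist":[0,0.69,0]},{"translation":[0,0,0],"twist":[0,0.805,0]},{"translation":[0,0,0],"twist":[0,0.92,0]},{"translation":[0,0,0],"twist":[0,1.035,0]},{"translation":[0,0,0],"twist":[0,1.15,0]},{"translation":[0,0,0],"twist":[0,1.265,0]},{"translation":[0,0,0],"twist":[0,1.38,0]}]'

```text
t: 11.43
position: [0.5556, -0.0598, 0.081]
eef_rot: [-0.4, 0.397, -0.583, 0.585]
ft_force: [11.3, 2.6, -4.9]
grip_width: 0.0511
```

>>> move_arm --motion '[{"translation":[0,0,0],"twist":[0,0.04,0]},{"translation":[0,0,0],"twist":[0,0.08,0]},{"translation":[0,0,0],"twist":[0,0.1,0]},{"translation":[0,0,0],"twist":[0,0.1,0]}]'

```text
t: 11.77
position: [0.5562, -0.0604, 0.081]
eef_rot: [-0.372, 0.369, -0.601, 0.604]
ft_force: [14.7, -1.9, -7.2]
grip_width: 0.0508
```

```bash
python3 -c "
from h import *
go((-.033,-.1285),.08,-90)
p3=grab_frame('wrist')
cv2.imwrite('pics/r2.png',p3['color'][:,:,::-1])"
```

```text
t 11.77 S [-0.0309 -0.1277] z 0.081 headS -101.7 tool down [ 0.006 -0.001 -1.   ] F [14.7 -1.9 -7.2] M [-0.03 -3.52  1.18] j [-0.11  0.94  0.32  1.71 -0.49  0.56 -1.54] w 0.0508
  shift mm [ 1.2  1.  -1.9] twist y -0.20417372187379443
```

View pics/r2.png

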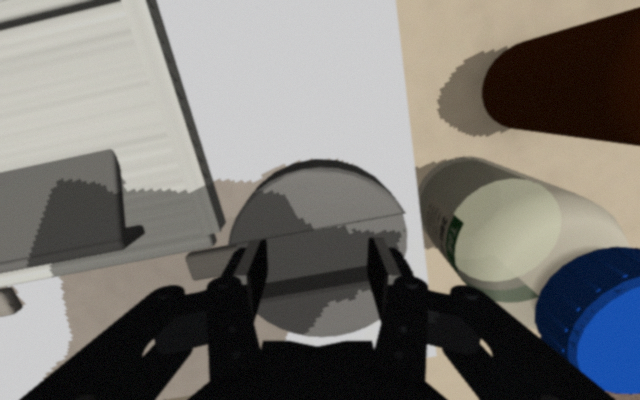

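The right tongue (215,262) lies along the cover's rear edge, with stop torque felt. Now I release and lift clear.

>>> move_arm --motion '[{"translation":[1,0,-2],"twist":[0,-0.1,0]},{"translation":[1,0,-2],"twist":[0,-0.16,0]},{"translation":[1,-25,-2],"twist":[0,-0.16,0]},{"translation":[1,-60,-2],"twist":[0,-0.16,0]},{"translation":[1,-100,-2],"twist":[0,-0.16,0]},{"translation":[1,-140,-20],"twist":[0,-0.16,0]},{"translation":[1,-170,-50],"twist":[0,-0.16,0]},{"translation":[1,-180,-80],"twist":[0,-0.16,0]},{"translation":[1,-180,-110],"twist":[0,-0.16,0]},{"translation":[1,-180,-120],"twist":[0,-0.16,0]},{"translation":[1,-180,-120],"twist":[0,-0.16,0]}]'

```text
t: 12.73
position: [0.4445, -0.006, 0.2613]
eef_rot: [0.418, -0.417, 0.571, -0.57]
ft_force: [-0.0, -0.3, 0.8]
grip_width: 0.0511
```

```bash
python3 -c "
from h import *
p=grab_frame('top');cams(p);tab(p);P=pts(p)
go((-.033,-.1285),.08,-90)
p2=grab_frame('scene');print('scene');cams(p2);P2=pts(p2)
for q,Q in ((p,P),(p2,P2)):
  for k in ['cup','bottle','timer','marker','tape']:
    r=trace(q,k)[:1]
    if r: m=r[0]['mask']&(q['z_map']>0);print(k,round(r[0]['confidence'],2),np.median(Q[m],0).round(3))
a=p['color'][80:280,180:500]; b=p2['color'][80:280,180:500]
cv2.imwrite('pics/f.png',cv2.resize(np.vstack([a,b]),None,fx=1.5,fy=1.5)[:,:,::-1])"
```

```text
Traceback (most recent call last):
  File "h.py", line 28, in cams
    c=(S.max(0)+S.min(0))/2
       ~~~~~^^^
ValueError: zero-size array to reduction operation maximum which has no identity
```

>>> move_arm --motion '[{"translation":[330,0,0],"twist":[0,0,0]},{"translation":[330,0,0],"twist":[0,0,0]},{"translation":[330,0,0],"twist":[0,0,0]},{"translation":[330,0,0],"twist":[0,0,0]},{"translation":[330,0,0],"twist":[0,0,0]},{"translation":[330,0,0],"twist":[0,0,0]},{"translation":[330,0,0],"twist":[0,0,0]},{"translation":[330,0,0],"twist":[0,0,0]},{"translation":[330,0,0],"twist":[0,0,0]},{"translation":[330,0,0],"twist":[0,0,0]}]'

```text
t: 13.67
position: [0.3449, -0.3241, 0.26]
eef_rot: [-0.416, 0.416, -0.572, 0.572]
ft_force: [0.2, 1.5, -0.5]
grip_width: 0.0515
```

```bash
python3 -c "
from h import *
p=grab_frame('top');p2=grab_frame('scene')
a=p['color'][80:280,180:500]; b=p2['color'][80:280,180:500]
cv2.imwrite('pics/f.png',cv2.resize(np.vstack([a,b]),None,fx=1.5,fy=1.5)[:,:,::-1])
go((-.033,-.1285),.08,-90)
P=pts(p);P2=pts(p2)
cams(p);tab(p)
for q,Q in ((p,P),(p2,P2)):
  for k in ['cup','bottle','timer','marker','tape']:
    r=trace(q,k)[:1]
    if r: m=r[0]['mask']&(q['z_map']>0);print(k,round(r[0]['confidence'],2),np.median(Q[m],0).round(3))
"
```

```text
t 13.77 S [-0.1656 -0.4347] z 0.26 headS -92.6 tool down [-0.     0.001 -1.   ] F [ 0.9  0.1 -0.8] M [ 0.04 -0.   -0.03] j [ 0.47  0.56  0.37  1.82 -0.26  0.82 -0.91] w 0.0509
  shift mm [-311.7  180.1  118.8] twist y -0.044783594557763366
cam_left 0.9 center S [-0.0325  0.1267] ext [0.0882 0.0806] W [0.621  0.1857]
  slot dir S -90.6 mod180; floor mean [-0.0288  0.1261] [0.516 0.201] tongue [-0.031  0.063] 41 ang -88.7
cam_right 0.57 center S [-0.0325 -0.1286] ext [0.0883 0.0808] W [ 0.5544 -0.0608]
  slot dir S -89.4 mod180; floor mean [-0.0283 -0.1289] [0.487 0.187] tongue [-0.03  -0.066] 30 ang 87.8
tab xmin pctl [-0.0056 -0.0051  0.0074  0.0239] y [-0.0382  0.0378] zmax 0.0888 423
cup 0.67 [0.64  0.301 0.075]
bottle 0.59 [ 0.504 -0.142  0.103]
timer 0.87 [0.461 0.183 0.017]
marker 0.88 [0.438 0.029 0.013]
tape 0.83 [0.391 0.458 0.023]
cup 0.71 [0.631 0.313 0.073]
bottle 0.97 [ 0.499 -0.136  0.095]
timer 0.79 [0.46  0.187 0.017]
marker 0.81 [0.438 0.03  0.012]
tape 0.65 [0.385 0.46  0.023]
```

View pics/f.png

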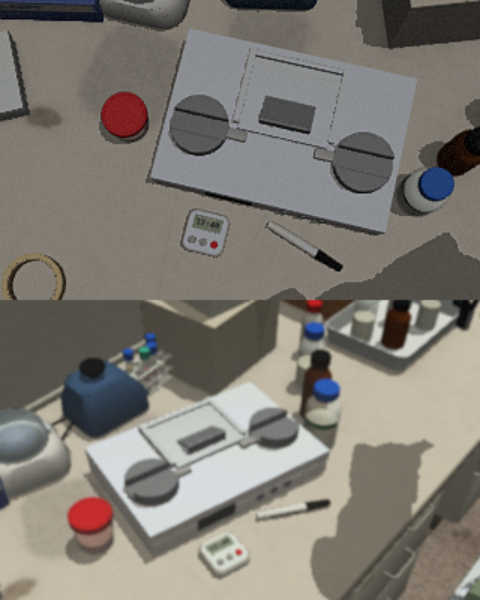

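Both tongues ((237,135) and (324,154)) stand across behind the cover, and nothing has been displaced, so I'm handing in the job.

```bash
python3 -c "
from h import *
print(job_done())"
```

```text
the job is handed in; nothing more can be done
None
```

I pushed the cover home with the shut fingertips. It came up against the stop at about 15 N, and the tab face then measured x ≈ −5 mm (−4.5 mm is nominal). I then turned the left and right fasteners in turn, with the fingers spread in each slot, until I felt the stop torque (about 1 N m).

The last camera checks gave slot angles of −90.6° (left) and −89.4° (right), so both fasteners are locked and the cover is home. The cup, bottle, timer, marker and tape read within about 8 mm of their first positions, which is within the spread of the readings. The arm stands clear, and the job was handed in at about 14 s.

One check failed along the way: the first look from above after locking was blocked by the arm. I moved the arm aside and repeated it. The handover gave no verdict.

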